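Raise one necklace stand level with its mate and hold it for clamping

TASK

The thumbscrew of the lower necklace stand is slack and its rod has dropped to the bottom of the tube. Draw that T-bar straight up, keeping the rod in its tube, until its wooden bar is level with the bar of the taller stand and parallel to it, and finish while still gripping it there so that I can tighten the screw. Leave its foot standing where it is, and do not disturb the taller stand or the other things on the cabinet.

Things in the scene. Friction and masses are not known exactly. Their poses are not given: they have to be found in the camera images.
- tbar: T-bar of the lower stand, one loose piece (about 0.15 kg): upright steel rod 10 mm in diameter with an oak bar across its top. Origin at the centre of the rod's lower end, z up along the rod, y along the bar. The bar is 18 x 170 x 18 mm, centred on the rod, its centre 191 mm above the origin, its underside 182 mm. The rod slides and turns freely in the tube, and drops if let go.
- bar_mid (a point): Centre of the oak bar of the lower stand's T-bar, on the rod's axis; y along the bar, z up. At the start it is 200 mm above the cabinet top and 35 mm above the tube's mouth.
- rod_foot (a point): Centre of the lower end of the T-bar's rod; at the start it stands on the bottom of the tube, 9 mm above the cabinet top.
- stand: Foot of the lower stand, loose, about 1.1 kg: steel disc 140 mm in diameter, 9 mm thick, with an upright tube in its centre, 18 mm outside, bore 11.2 mm, 156 mm deep down to the disc. The tube's top 18 mm is a dark collar 25 mm in diameter with a slack thumbscrew on the +x side, reaching 29 mm from the tube's axis. Origin at the centre of the disc's underside, z up.
- tube_mouth (a point): Centre of the mouth of the lower stand's tube, on its axis, 165 mm above the cabinet top; the thumbscrew's head ends 1 mm below this level.
- mate: Foot of the taller stand, of the same make and sizes, 1.1 kg, loose on the cabinet top 240 to 465 mm from the lower stand, to its left or its right. Its thumbscrew is tight, so its T-bar stays fixed in it. Origin at the centre of the disc's underside.
- mate_bar_mid (a point): Centre of the oak bar of the taller stand, the height to match: 50 to 95 mm higher than the lower bar is at the start. Same 18 x 170 x 18 mm bar, y along the bar, z up.
- book: White book lying flat beyond the stands, 130 x 190 x 24 mm, loose; origin under its centre.
- candle_jar: Lidded amber candle jar standing on the book, 68 mm in diameter, 75 mm high, loose; origin under its centre.
- tealight_holder: Round clay tealight holder between the robot and the stands, 80 mm in diameter, 62 mm high, loose; origin under its centre.
- key_dish: Shallow white ceramic dish left of the stands, 110 mm in diameter, 30 mm high, loose; origin under its centre.
Not all that is in view belongs to the job. Leave any yellow look-alike of the stand alone.

How it is judged:
By the outcome, as a careful person would: the job done as asked, in the order asked, and still so for the second after the job is handed in, while the arm keeps its last pose, push and grip.
It also fails if it takes over 40 s, if anything falls off the work surface, if the arm or the gripper's body presses on something with over 40 N, if the wrist force passes 120 N, or if a joint passes its speed limit or range.

ROBOT

A 6-joint arm with a two-finger parallel gripper is mounted at the origin on the work surface. World frame = base frame: x ahead of the robot, y to its left, z up, the work surface at z = 0. Lengths are in mm, angles in degrees, forces in N, time in s.
With the tool pointing down it reaches from about 350 to 850 mm from the base axis. Payload 8.1 kg.
Tool frame: the origin (TCP) lies at the very end of the fingers, on their centre line; the grasp point (between the pads) lies 19 mm behind it (tcp_to_grasp is the distance from the TCP to the grasp point, in mm); z points along the fingers, x is the direction in which the jaws open and shut, and the axes are right-handed (so a half turn about z gives the same grasp; the last joint's range is limited). The gripper opens to 85 mm and grips with 20 to 120 N. Pads are 22 mm wide; open, the fingers measure 114 mm over their backs; the gripper's body (76 mm by 85 mm) begins 54 mm behind the grasp point. The pads swing forward as they close: fully open they stand 13 mm farther back than shut.
Start: joints at [59.507, 7.471, 85.268, -0, 87.261, -4.893], TCP at [259.229, 541.115, 231.292] pointing down, gripper open.
Joint ranges: [-169.43, 169.43], [-51.17, 129.36], [1.28, 143.12], [-76.62, 256.62], [0, 156.53], [-152.29, 152.29]. Speed limits (degrees/s): [136.94, 136.94, 159.86, 180, 180, 180].

INTERFACE

Orientations are given as [roll, pitch, yaw] about the fixed x, y, z axes, in that order (R = Rz(yaw) Ry(pitch) Rx(roll)).
In Python, from bench import * gives the robot as it stands. The module is installed in compiled form; this text tells all that it offers.
- The arm moves only by the tool apply_moves, never from a script. Its argument "targets" is text: rows parted by semicolons, each of 7 numbers parted by spaces: the turn, a rotation vector about the tool's x, y, z in rad, then the shift along the tool's x, y, z in cm, then the finger opening in cm, from 0 to 8.54. A call has exactly 5 rows; each row is the pose to reach, as a shift and turn from the pose commanded when the call began, along the tool's axes at that moment; what a row does not reach only later rows make up. A row lasts 1/10 s, in which the tool goes at most 50 mm and 8.59 degrees, less where a joint would pass 70% of its speed; a pose out of reach is approached as far as the arm can. A call with a gripper value outside its range is refused whole. The fingers move at their own pace and stop on an object; "force" is the grip in N (left out, the last holds). Time passes only in rows, so rows that repeat a pose let the fingers close, or fill a call up. It gives the time, the measured TCP pose, the force and the opening at its end, in the units of the state.
- sense(): the state, without advancing time (a new reading comes with each control period).
- snapshot(name): name is "scene" or "top"; returns the picture (480x640x3 uint8, red, green, blue); there is no depth.
- camera_model(name): a dict with "fx", "fy", "cx", "cy" (pixels), "position" and "attitude" of the camera in the world. Camera axes: x right, y up, looking along -z (the intrinsics and any distortion apply to the point x, -y, -z); pixel columns grow to the right and rows downward; lengths in mm; the calibration is good to about 2 mm. A picture is of the moment at which its call begins. camera_model takes no time and is no camera call.
- hand_in(): hands the job in, once; it reports no verdict.
Trained networks look in the newest picture that a camera, given by its name, has taken for a name from the list of things; names that differ only in an ending like _2 or _b are one class to them, and where a whole thing is asked for, a point or a joint stands for the part that bears it (a point fixed in the world has none). Each returns a list of dicts, best first, with "confidence" (0 to 1); they miss things now and then, are a little off and sometimes report something else, mostly with a low value. They report only what shows in the picture. A call takes as long as a camera call. They do not tell look-alikes from the thing itself.
- recognise(camera, query): "at" ([row, column] in pixels, amid what is visible of it).
- place_of(camera, query): "at" ([row, column] in pixels: a listed point, or the origin of a listed thing).
The state is a dict: "time": time; "joint_pos": joint angles; "qd": joint speeds; "joint_efforts": joint torques, N m; "tool_pos": TCP position; "tcp_rot": TCP orientation; "ft_force": force on the tool from outside, world axes, zero at the start; "wrist_torque": the same for the moment, N m; "finger_gap": finger opening in mm.
Only numpy, scipy, OpenCV 4.12 (cv2) and the standard library are available. Lean on these libraries where they do the work, as an engineer would, in place of code of your own. Each camera call takes 0.05 s, during which the arm holds its last target. There are 200 camera calls.

## Working session

There is one attempt and no reset: what is moved stays moved. The work goes in short steps, Python scripts to look and compute and a tool call to move; the robot and the scene stay as the last step left them, time stands still between calls to the robot, and variables do not carry over. Pictures are saved under pics/ and viewed, about 8 in all and at most 12, crops included, and the job is handed in when it is done.

Besides the shell and the picture viewer there is one more tool, called after "Call:" by a JSON object that holds its "api" and its "payload", one argument or row to a line. apply_moves: Moves the arm, as the interface text tells. Its arguments: {"type":"object","properties":{"targets":{"type":"string"},"force":{"type":"number"}},"required":["targets"]}

```bash
mkdir -p pics; python3 - <<'E'
from bench import *
import cv2
for n in ["scene","top"]:
    im=snapshot(n); cv2.imwrite(f"pics/{n}0.png",im[:,:,::-1].copy())
    print(n,camera_model(n))
    for q in ["bar_mid","mate_bar_mid","tube_mouth","stand","mate","tealight_holder"]:
        print(q,[(d["at"],round(d["confidence"],2)) for d in place_of(n,q)])
print(sense())
E
```

```text
scene {'fx': 493.5283826974114, 'fy': 493.5283826974114, 'cx': 324.82470886203777, 'cy': 239.64123476129973, 'position': array([1365.69880423, -499.24277914,  880.84839206]), 'attitude': array([50.66131538,  0.80458682, 54.98569521])}
bar_mid [([212.2, 216.8], 0.86)]
mate_bar_mid [([150.7, 346.5], 0.74)]
tube_mouth [([303.8, 222.4], 0.96), ([229.3, 222.1], 0.86), ([257.8, 145.4], 0.8)]
stand [([280.7, 232.6], 0.97), ([306.9, 159.4], 0.75), ([353.9, 239.7], 0.61)]
mate [([243.6, 346.5], 0.76), ([341.2, 328.5], 0.65)]
tealight_holder [([233.0, 264.3], 0.65)]
top {'fx': 479.681339701358, 'fy': 479.681339701358, 'cx': 325.22430949002626, 'cy': 239.18556744058694, 'position': array([ 500.31976655,   42.03383065, 1226.42430816]), 'attitude': array([  5.66621544,  -0.87835581, -91.25370026])}
bar_mid [([301.6, 420.4], 0.81)]
mate_bar_mid [([270.6, 269.6], 0.71)]
tube_mouth [([198.7, 458.0], 0.94), ([304.2, 500.2], 0.76), ([304.6, 421.0], 0.61)]
stand [([297.4, 403.7], 0.81), ([210.6, 440.9], 0.73), ([175.1, 357.3], 0.65), ([306.1, 478.2], 0.6), ([250.9, 169.9], 0.32)]
mate [([276.8, 279.9], 0.65), ([251.2, 168.2], 0.36)]
tealight_holder [([339.9, 341.8], 0.79)]
{'time': 0.7, 'joint_pos': array([ 5.95085665e+01,  7.46827060e+00,  8.52639761e+01,  1.79018385e-04,
        8.72623142e+01, -4.89193471e+00]), 'qd': array([-0.05081877, -0.09532955, -0.04264189, -0.04234682, -0.03171066,
        0.03858778]), 'joint_efforts': array([ 2.33994426e-03, -5.69122303e+01, -5.00773787e+01,  1.21311500e-04,
        2.49065388e-04, -4.48687342e-05]), 'tool_pos': array([259.23131221, 541.14487034, 231.35913067]), 'tcp_rot': array([ 1.79999714e+02, -5.43451649e-03,  6.44004927e+01]), 'ft_force': array([0.95888487, 0.71459291, 0.16728567]), 'wrist_torque': array([-0.01737652,  0.00587586,  0.02941471]), 'finger_gap': 85.38887727381075}
```

View pics/scene0.png

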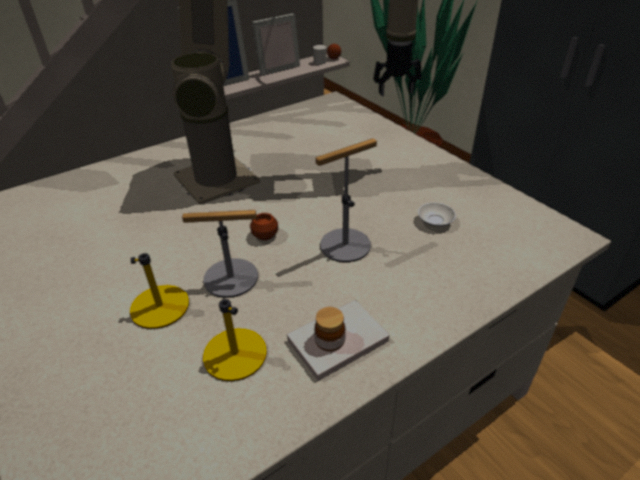

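View pics/top0.png

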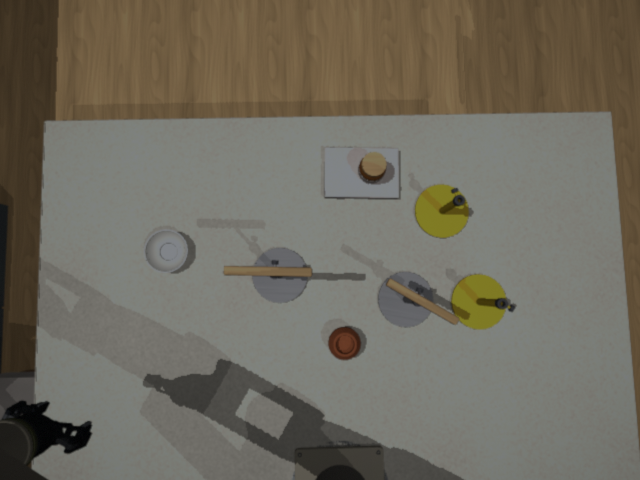

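The scene shows the lower grey stand with its bar at about (215,220) in the scene picture and (302,421) in the top picture. The taller grey stand is at (152,347) scene and (271,268) top. There are two yellow look-alikes without bars at (305,160) and (353,235) in scene. The grey stand with the low oak bar is the one meant. I'll fit both bars by silhouette in both cameras.

```bash
cat > h.py <<'E'
from bench import *
import cv2, numpy as np
from scipy.spatial.transform import Rotation as R
from scipy.optimize import least_squares
CM={n:camera_model(n) for n in("scene","top")}
def proj(n,P):
    c=CM[n]; p=(np.atleast_2d(P)-c["position"])@R.from_euler("xyz",c["attitude"],degrees=True).as_matrix()
    return np.c_[c["cx"]+c["fx"]*p[:,0]/-p[:,2], c["cy"]+c["fy"]*p[:,1]/p[:,2]]
BOX=np.array([[a*9,b*85,c*9] for a in(-1,1) for b in(-1,1) for c in(-1,1)],float)
def box(p): return BOX@R.from_euler("z",p[3],degrees=True).as_matrix().T+p[:3]
def mom(m):
    u=np.sqrt(12*m["mu20"]/m["m00"]);v=np.sqrt(12*m["mu02"]/m["m00"])
    return np.array([m["m10"]/m["m00"],m["m01"]/m["m00"],m["mu20"]/m["m00"]/20,m["mu11"]/m["m00"]/20,m["mu02"]/m["m00"]/20])
def pmom(n,p):
    h=cv2.convexHull(proj(n,box(p)).astype(np.float32)); m=mom(cv2.moments(h)); m[:2]+=0; return m
def mask(n,im,near,rad=70):
    hsv=cv2.cvtColor(im,cv2.COLOR_RGB2HSV)
    m=cv2.inRange(hsv,(7,100,70),(22,255,255))
    k,l,s,c=cv2.connectedComponentsWithStats(m)
    ids=[i for i in range(1,k) if s[i,4]>60]
    i=min(ids,key=lambda i:np.hypot(*(c[i]-near)))
    return (l==i).astype(np.uint8)
def fit(ims,p0,near,cams=("scene","top"),zfix=None):
    T={n:mom(cv2.moments(mask(n,ims[n],near[n]),True)) for n in cams}
    w=np.array([1,1,.5,.5,.5])
    def f(p):
        if zfix is not None: p=np.array([p[0],p[1],zfix,p[3]])
        return np.concatenate([(pmom(n,p)-T[n])*w for n in cams])
    r=least_squares(f,p0,x_scale=[10,10,10,5],diff_step=1e-4)
    return r.x,r.fun
E
python3 - <<'E'
from h import *
ims={n:cv2.imread(f"pics/{n}0.png")[:,:,::-1].copy() for n in CM}
lo={"scene":(217,215),"top":(421,302)}; hi={"scene":(347,152),"top":(268,271)}
np.set_printoptions(precision=2,suppress=True)
for p0,nr in(([400,-150,200,60],lo),([450,170,270,90],hi)):
    for z in(None,200) if nr is lo else (None,):
        print(*fit(ims,p0,nr,zfix=z))
    for n in CM:
        m=mask(n,ims[n],nr[n]); print(n,m.sum())
    print(cv2.fitLine if 0 else "")
p=[fit(ims,[400,-150,200,60],lo)[0],fit(ims,[450,170,270,90],hi)[0]]
out=[]
for n,(r,c) in(("top",(220,180)),("scene",(130,160))):
    big=cv2.resize(ims[n][r:r+130,c:c+300],None,fx=2.6,fy=2.2,interpolation=cv2.INTER_CUBIC)
    for q in p:
        h=cv2.convexHull(proj(n,box(q)).astype(np.float32))
        cv2.polylines(big,[np.int32((h.reshape(-1,2)-[c,r]+.5)*[2.6,2.2])],True,(0,0,255),1)
    out.append(big)
cv2.imwrite("pics/fit0.png",np.vstack(out)[:,:,::-1].copy())
E
```

```text
[ 471.28 -165.9   196.74  -36.84] [-12.98  -0.96  -8.24  -2.12  -0.47 -10.51  -5.5    0.34   1.75   2.17]
[ 472.24 -165.89  564.07  143.05] [-12.98  -1.89  -8.2   -2.1   -0.47 -10.22  -5.91   0.38   1.79   2.22]
scene 633
top 450

[534.1  125.65 303.3  178.45] [-3.92  0.85  0.73 -0.3   0.33 -2.77 -1.6   4.39  0.22  0.09]
scene 289
top 506
```

View pics/fit0.png

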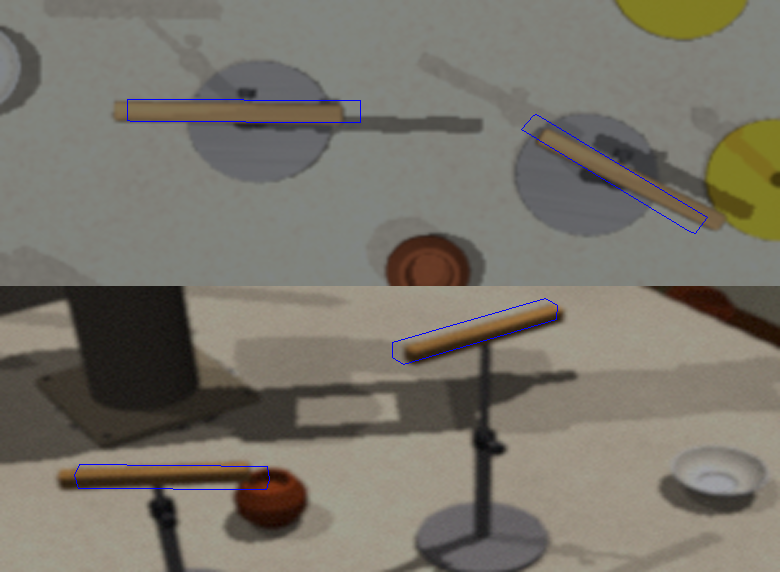

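```bash
python3 - <<'E'
from h import *
ims={n:cv2.imread(f"pics/{n}0.png")[:,:,::-1].copy() for n in CM}
H={n:cv2.cvtColor(ims[n],cv2.COLOR_RGB2HSV) for n in CM}
for n,r,c in(("scene",216,200),("scene",216,250),("scene",222,264),("scene",230,264),("scene",154,330),("scene",146,370),("top",271,240),("top",271,300),("top",285,395),("top",315,445)):
    print(n,r,c,[tuple(int(v) for v in H[n][i,c]) for i in range(r-8,r+9,2)])
E
```

```text
scene 216 200 [(18, 42, 158), (20, 39, 158), (17, 95, 147), (17, 159, 135), (15, 151, 103), (16, 148, 50), (14, 144, 53), (19, 51, 134), (18, 42, 156)]
scene 216 250 [(20, 43, 155), (15, 116, 145), (17, 158, 152), (16, 150, 100), (16, 167, 55), (16, 105, 61), (15, 54, 123), (14, 60, 123), (11, 95, 97)]
scene 222 264 [(10, 187, 64), (11, 255, 38), (9, 209, 67), (9, 209, 117), (8, 214, 118), (8, 220, 96), (8, 207, 79), (8, 218, 75), (10, 205, 72)]
scene 230 264 [(8, 214, 118), (8, 220, 96), (8, 207, 79), (8, 218, 75), (10, 205, 72), (8, 219, 57), (11, 242, 38), (11, 241, 36), (14, 211, 29)]
scene 154 330 [(19, 40, 154), (18, 39, 156), (19, 41, 155), (17, 96, 144), (17, 159, 133), (15, 154, 101), (16, 145, 51), (15, 141, 47), (16, 58, 96)]
scene 146 370 [(18, 70, 143), (17, 151, 150), (16, 160, 132), (16, 163, 64), (17, 159, 45), (19, 55, 102), (21, 35, 154), (22, 36, 157), (20, 37, 158)]
top 271 240 [(23, 16, 128), (24, 21, 121), (19, 99, 121), (20, 94, 128), (19, 100, 127), (18, 106, 116), (18, 45, 103), (23, 18, 126), (26, 14, 127)]
top 271 300 [(113, 10, 105), (120, 10, 105), (14, 58, 92), (18, 106, 116), (17, 104, 118), (17, 104, 120), (17, 104, 110), (150, 4, 64), (120, 11, 97)]
top 285 395 [(113, 11, 90), (110, 9, 88), (17, 78, 102), (20, 94, 127), (19, 96, 128), (18, 102, 123), (17, 105, 107), (12, 16, 80), (113, 11, 96)]
top 315 445 [(30, 16, 98), (23, 31, 106), (17, 103, 111), (18, 105, 117), (17, 106, 118), (18, 105, 119), (19, 62, 98), (39, 14, 127), (43, 14, 130)]
```

```bash
sed -i 's/m=cv2.inRange.*/m=cv2.inRange(hsv,(13,100 if n=="scene" else 60,38),(23,200,255)); m=cv2.morphologyEx(m,cv2.MORPH_OPEN,np.ones((3,3),np.uint8))/' h.py
cat > f0.py <<'E'
from h import *
import sys
ims={n:cv2.imread(f"pics/{n}0.png")[:,:,::-1].copy() for n in CM}
lo={"scene":(217,215),"top":(421,302)}; hi={"scene":(347,152),"top":(268,271)}
np.set_printoptions(precision=2,suppress=True)
p=[]
for p0,nr in(([471,-166,200,60],lo),([534,126,270,90],hi)):
    x,f=fit(ims,p0,nr); p.append(x); print(x,f,[int(mask(n,ims[n],nr[n]).sum()) for n in CM])
    if nr is lo: print(*fit(ims,p0,nr,zfix=200))
out=[]
for n,(r,c) in(("top",(220,180)),("scene",(130,160))):
    big=cv2.resize(ims[n][r:r+130,c:c+300],None,fx=2.6,fy=2.2,interpolation=cv2.INTER_CUBIC)
    for q,nr in zip(p,(lo,hi)):
        h=cv2.convexHull(proj(n,box(q)).astype(np.float32))
        cv2.polylines(big,[np.int32((h.reshape(-1,2)-[c,r]+.5)*[2.6,2.2])],True,(0,0,255),1)
        k=cv2.findContours(mask(n,ims[n],nr[n]),0,1)[0]
        cv2.polylines(big,[np.int32((k[0].reshape(-1,2)-[c,r]+.5)*[2.6,2.2])],True,(0,255,0),1)
    out.append(big)
cv2.imwrite("pics/fit1.png",np.vstack(out)[:,:,::-1].copy())
E
python3 f0.py
```

```text
[ 465.18 -178.56  201.47  -31.46] [0.33 0.09 0.42 0.03 0.09 0.24 0.16 0.65 0.44 0.32] [603, 683]
[ 464.73 -178.58  715.8   -31.45] [0.33 0.51 0.39 0.03 0.09 0.11 0.35 0.62 0.42 0.31]
[532.59 136.3  295.6  178.41] [ 0.19  0.04  0.57 -0.19  0.17  0.1   0.11  0.5  -0.28  0.  ] [504, 818]
```

Call:
{"api": "apply_moves", "payload": {
  "targets": "0 0 1.673 -56.0 49.66 -6.9 8.5; 0 0 1.673 -56.0 49.66 -6.9 8.5; 0 0 1.673 -56.0 49.66 -6.9 8.5; 0 0 1.673 -56.0 49.66 -6.9 8.5; 0 0 1.673 -56.0 49.66 -6.9 8.5"
}}

```text
time: 1.2
tool_pos: [327.8, 300.1, 254.5]
tcp_rot: [180.0, -0.0, 21.1]
ft_force: [1.0, -1.2, -0.2]
finger_gap: 85.0
```

```bash
cat > go.py <<'E'
from bench import *
import sys, numpy as np
from scipy.spatial.transform import Rotation as R
s=sense(); x,y,z,yaw=map(float,sys.argv[1:5])
Rt=R.from_euler("xyz",s["tcp_rot"],degrees=True)
g=R.from_euler("xyz",[180,0,yaw],degrees=True)
print("t",s["time"],"pos",s["tool_pos"].round(2),s["tcp_rot"].round(2),"gap",round(s["finger_gap"],2),"F",s["ft_force"].round(2),"T",s["wrist_torque"].round(2))
print("row",(Rt.inv()*g).as_rotvec().round(4),(Rt.inv().apply(np.array([x,y,z])-s["tool_pos"])/10).round(3))
E
python3 go.py 464.9 -178.6 300 -31.46
```

```text
t 1.2 pos [327.81 300.05 254.5 ] [ 1.800e+02 -4.000e-02  2.111e+01] gap 85.03 F [ 0.96 -1.23 -0.19] T [-0.01 -0.06 -0.04]
row [-3.000e-04 -6.000e-04  9.175e-01] [-4.446 49.591 -4.552]
```

Call:
{"api": "apply_moves", "payload": {
  "targets": "0 0 0.9175 -4.45 49.59 -4.55 8.5; 0 0 0.9175 -4.45 49.59 -4.55 8.5; 0 0 0.9175 -4.45 49.59 -4.55 8.5; 0 0 0.9175 -4.45 49.59 -4.55 8.5; 0 0 0.9175 -4.45 49.59 -4.55 8.5"
}}

```text
time: 1.7
tool_pos: [397.8, 60.9, 277.7]
tcp_rot: [-180.0, -0.1, -21.9]
ft_force: [1.7, -0.5, -0.3]
finger_gap: 84.9
```

```bash
python3 go.py 464.9 -178.6 300 -31.46
```

```text
t 1.7 pos [397.78  60.89 277.66] [-1.7996e+02 -8.0000e-02 -2.1890e+01] gap 84.85 F [ 1.68 -0.45 -0.3 ] T [ 0.01 -0.03 -0.02]
row [-0.0008 -0.0014  0.1671] [15.158 19.719 -2.226]
```

Call:
{"api": "apply_moves", "payload": {
  "targets": "0 0 0.167 15.16 19.72 -2.23 8.5; 0 0 0.167 15.16 19.72 -2.23 8.5; 0 0 0.167 15.16 19.72 -2.23 8.5; 0 0 0.167 15.16 19.72 -2.23 8.5; 0 0 0.167 15.16 19.72 -2.23 8.5"
}}

```text
time: 2.2
tool_pos: [466.4, -178.6, 299.8]
tcp_rot: [-180.0, -0.1, -31.1]
ft_force: [1.1, 1.0, 0.6]
finger_gap: 85.1
```

```bash
sleep 0; python3 - <<'E'
from bench import *
import cv2
for n in ["scene","top"]: cv2.imwrite(f"pics/{n}1.png",snapshot(n)[:,:,::-1].copy())
E
python3 go.py 464.9 -178.6 200 -31.46
python3 -c "
import cv2
a=cv2.imread('pics/scene1.png')[110:310,130:330];b=cv2.imread('pics/top1.png')[200:400,330:530]
import numpy as np
cv2.imwrite('pics/v1.png',cv2.resize(np.hstack([a,b]),None,fx=2,fy=2,interpolation=2))"
```

```text
t 2.3 pos [ 466.51 -181.52  298.93] [ 1.7991e+02 -2.0000e-02 -3.1410e+01] gap 85.4 F [-1.48  0.8   0.33] T [ 0.06  0.02 -0.03]
row [ 0.0016 -0.0003  0.0008] [-0.293 -0.182  9.893]
```

View pics/v1.png

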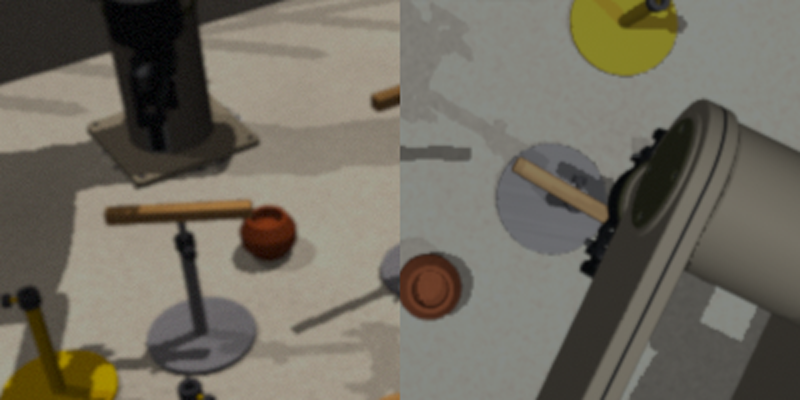

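Call:
{"api": "apply_moves", "payload": {
  "targets": "0 0 0 -0.29 -0.18 2.3 8.5; 0 0 0 -0.29 -0.18 4.6 8.5; 0 0 0 -0.29 -0.18 6.9 8.5; 0 0 0 -0.29 -0.18 6.9 8.5; 0 0 0 -0.29 -0.18 6.9 8.5"
}}

```text
time: 2.8
tool_pos: [464.5, -172.8, 230.6]
tcp_rot: [180.0, 0.0, -31.1]
ft_force: [0.5, -0.5, 0.2]
finger_gap: 85.6
```

```bash
python3 - <<'E'
from bench import *
import cv2
for n in ["scene","top"]: cv2.imwrite(f"pics/{n}2.png",snapshot(n)[:,:,::-1].copy())
E
python3 go.py 464.9 -178.6 182 -31.46
python3 - <<'E'
from h import *
s=sense(); Rt=R.from_euler("xyz",s["tcp_rot"],degrees=True)
out=[]
for n,r,c in(("scene",150,160),("top",240,370)):
    im=cv2.imread(f"pics/{n}2.png")[r:r+100,c:c+100]; im=cv2.resize(im,None,fx=4,fy=4,interpolation=2)
    P=s["tool_pos"]+Rt.apply([[0,0,0],[42,0,-13],[-42,0,-13],[57,0,-13],[-57,0,-13],[42,11,-13],[42,-11,-13]])
    for q in proj(n,P): cv2.circle(im,tuple(int(v) for v in (q-[c,r]+.5)*4),3,(0,0,255),-1)
    out.append(im)
cv2.imwrite("pics/v2.png",np.hstack(out))
E
```

```text
t 2.9 pos [ 465.36 -173.36  232.08] [-1.7999e+02 -1.3000e-01 -3.1100e+01] gap 84.91 F [ 0.83 -0.11  0.61] T [ 0.01 -0.02 -0.03]
row [-0.0003 -0.0024  0.0063] [0.22  0.474 5.008]
```

View pics/v2.png

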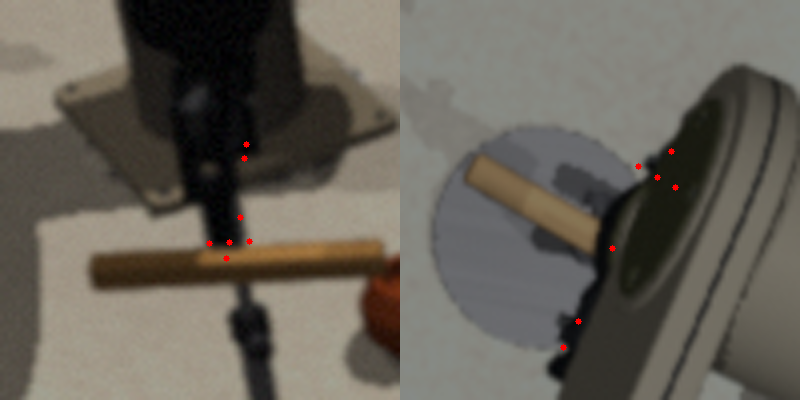

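Call:
{"api": "apply_moves", "payload": {
  "targets": "0 0 0.006 0.22 0.47 0 8.5; 0 0 0.006 0.22 0.47 0 8.5; 0 0 0.006 0.22 0.47 0 8.5; 0 0 0.006 0.22 0.47 0 8.5; 0 0 0.006 0.22 0.47 0 8.5"
}}

```text
time: 3.4
tool_pos: [464.1, -178.4, 230.4]
tcp_rot: [-180.0, -0.0, -31.5]
ft_force: [0.1, -0.3, -0.5]
finger_gap: 84.8
```

```bash
python3 - <<'E'
from h import *
im={}
for n in ["scene","top"]: im[n]=snapshot(n); cv2.imwrite(f"pics/{n}3.png",im[n][:,:,::-1].copy()); print(sense()["tool_pos"])
print(fit(im,[465,-178,201,-31],{"scene":(217,215),"top":(421,302)},cams=("scene",),zfix=201.5))
s=sense(); Rt=R.from_euler("xyz",s["tcp_rot"],degrees=True)
out=[]
for n,r,c in(("scene",150,160),("top",240,370)):
    I=cv2.resize(im[n][r:r+100,c:c+100,::-1],None,fx=4,fy=4,interpolation=2)
    P=s["tool_pos"]+Rt.apply([[42,11,-13],[42,-11,-13],[57,11,-13],[57,-11,-13],[-57,11,-13],[-57,-11,-13]])
    for q in proj(n,P): cv2.circle(I,tuple(int(v) for v in (q-[c,r]+.5)*4),2,(0,0,255),-1)
    P=[[465.2,-178.6,191.],[465.2,-178.6,165]]
    for q in proj(n,P): cv2.circle(I,tuple(int(v) for v in (q-[c,r]+.5)*4),2,(0,255,0),-1)
    out.append(I)
cv2.imwrite("pics/v3.png",np.hstack(out))
E
python3 go.py 465 -178.6 182 -31.46
```

```text
[ 464.07451325 -178.35362357  230.28586991]
[ 464.05792584 -178.35625777  230.2920186 ]
(array([ 465.85351848, -177.78433088,  201.        ,  -32.53402922]), array([ 0.00308038, -0.04737404,  0.77006157,  0.15996744,  0.08581267]))
t 3.5 pos [ 464.06 -178.36  230.29] [180.     0.   -31.45] gap 85.0 F [-0.07 -0.21 -0.19] T [ 0.01 -0.02  0.03]
row [0.     0.0001 0.0001] [ 0.093 -0.029  4.829]
```

View pics/v3.png

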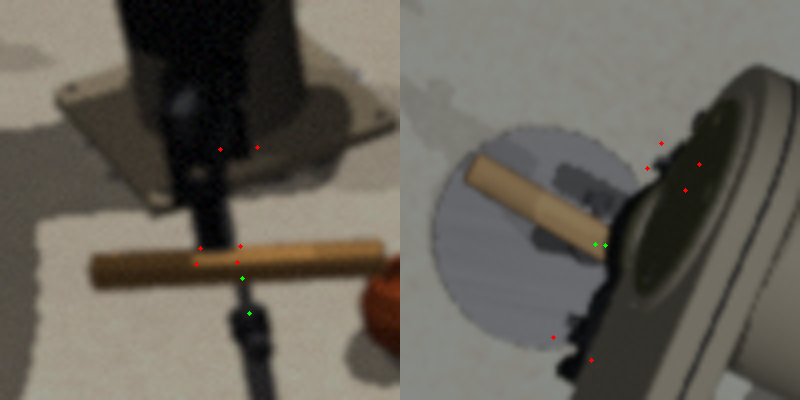

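```bash
python3 - <<'E'
from h import *
g=cv2.imread("pics/scene3.png",0)
s=sense(); Rt=R.from_euler("xyz",s["tcp_rot"],degrees=True)
for x in(42,57): print(x,proj("scene",s["tool_pos"]+Rt.apply([[x,0,-13],[x,0,-33],[x,11,-13],[x,-11,-13]])).round(2).tolist())
for r in range(202,212): print(r,g[r,202:228].tolist())
for r in range(217,226): print(r,g[r,212:230].tolist())
print(proj("scene",[[465.2,-178.6,185],[465.2,-178.6,170]]))
E
```

```text
42 [[214.57, 211.29], [213.14, 203.86], [209.54, 211.53], [219.59, 211.05]]
57 [[213.81, 215.34], [212.35, 207.87], [208.72, 215.58], [218.88, 215.09]]
202 [51, 58, 67, 80, 79, 58, 29, 10, 4, 6, 7, 8, 16, 25, 49, 89, 127, 148, 152, 155, 152, 154, 151, 153, 153, 153]
203 [90, 101, 116, 123, 124, 91, 42, 16, 6, 3, 4, 3, 9, 22, 39, 78, 122, 147, 154, 151, 152, 152, 152, 152, 154, 150]
204 [135, 141, 146, 147, 135, 102, 48, 16, 9, 6, 6, 3, 8, 17, 35, 69, 115, 143, 152, 152, 153, 152, 151, 152, 152, 151]
205 [150, 154, 154, 152, 143, 107, 60, 22, 6, 5, 5, 6, 6, 19, 36, 58, 105, 135, 149, 152, 153, 152, 155, 152, 155, 152]
206 [152, 154, 152, 151, 141, 111, 66, 29, 9, 6, 4, 0, 7, 18, 29, 54, 94, 131, 146, 150, 151, 154, 153, 154, 155, 154]
207 [151, 151, 146, 153, 142, 120, 77, 33, 10, 6, 4, 1, 7, 14, 27, 49, 88, 128, 150, 155, 153, 155, 153, 154, 152, 156]
208 [153, 150, 148, 150, 145, 131, 93, 44, 16, 6, 9, 4, 5, 15, 24, 44, 80, 125, 149, 154, 153, 154, 152, 154, 149, 155]
209 [150, 150, 153, 149, 151, 137, 104, 51, 17, 7, 6, 4, 5, 10, 20, 37, 78, 122, 147, 150, 154, 152, 152, 152, 153, 
[... 366 characters left out ...]
 37, 34, 36, 35, 39, 36, 40, 38, 38]
219 [39, 43, 40, 39, 38, 43, 39, 37, 39, 39, 39, 47, 49, 47, 47, 50, 52, 54]
220 [56, 55, 62, 70, 64, 66, 54, 44, 38, 40, 54, 71, 85, 87, 86, 90, 95, 95]
221 [96, 99, 104, 108, 109, 101, 81, 57, 41, 42, 71, 106, 124, 128, 131, 130, 134, 136]
222 [133, 134, 138, 140, 141, 127, 105, 66, 40, 42, 76, 118, 145, 149, 149, 150, 152, 151]
223 [149, 151, 150, 149, 149, 144, 116, 73, 47, 37, 72, 119, 146, 152, 153, 153, 155, 155]
224 [151, 148, 152, 150, 152, 143, 125, 86, 46, 38, 65, 110, 136, 146, 151, 152, 155, 157]
225 [150, 149, 148, 149, 151, 147, 129, 90, 53, 37, 53, 82, 105, 123, 140, 152, 153, 151]
[[220.53464509 221.17487184]
 [221.47456967 226.2374279 ]]
```

Call:
{"api": "apply_moves", "payload": {
  "targets": "0 0 0 0.09 -0.03 1.7 8.5; 0 0 0 0.09 -0.03 3.4 8.5; 0 0 0 0.09 -0.03 5.0 8.5; 0 0 0 0.09 -0.03 5.0 8.5; 0 0 0 0.09 -0.03 5.0 8.5"
}}

```text
time: 4.0
tool_pos: [464.9, -178.5, 180.4]
tcp_rot: [180.0, 0.0, -31.5]
ft_force: [0.3, 0.1, 0.4]
finger_gap: 85.7
```

```bash
python3 go.py 465 -178.6 180 -31.46
```

```text
t 4.0 pos [ 464.86 -178.51  180.41] [ 1.800e+02  4.000e-02 -3.145e+01] gap 85.68 F [0.32 0.12 0.42] T [ 0.01  0.03 -0.05]
row [0.0001 0.0006 0.0001] [0.017 0.001 0.041]
```

Call:
{"api": "apply_moves", "payload": {
  "targets": "0 0 0 0 0 0 6; 0 0 0 0 0 0 5; 0 0 0 0 0 0 4; 0 0 0 0 0 0 3; 0 0 0 0 0 0 2.4",
  "force": 20
}}

```text
time: 4.5
tool_pos: [465.1, -178.6, 180.5]
tcp_rot: [-180.0, -0.0, -31.5]
ft_force: [0.2, 0.2, 0.4]
finger_gap: 23.8
```

Call:
{"api": "apply_moves", "payload": {
  "targets": "0 0 0 0 0 0 2.4; 0 0 0 0 0 0 2.3; 0 0 0 0 0 0 2.2; 0 0 0 0 0 0 2.15; 0 0 0 0 0 0 2.1"
}}

```text
time: 5.0
tool_pos: [465.0, -178.6, 180.3]
tcp_rot: [180.0, 0.0, -31.5]
ft_force: [0.0, -0.1, 0.2]
finger_gap: 21.0
```

```bash
python3 go.py 465 -178.6 180 -31.46
```

```text
t 5.0 pos [ 464.98 -178.59  180.26] [180.     0.   -31.46] gap 20.99 F [ 0.02 -0.09  0.17] T [-0.    0.01  0.05]
row [0.     0.0001 0.0001] [ 0.002 -0.     0.026]
```

Call:
{"api": "apply_moves", "payload": {
  "targets": "0 0 0 0 0 0 2.0; 0 0 0 0 0 0 1.95; 0 0 0 0 0 0 1.9; 0 0 0 0 0 0 1.85; 0 0 0 0 0 0 1.83"
}}

```text
time: 5.5
tool_pos: [465.0, -178.6, 180.3]
tcp_rot: [180.0, -0.0, -31.5]
ft_force: [0.5, 0.3, 0.1]
finger_gap: 18.5
```

Call:
{"api": "apply_moves", "payload": {
  "targets": "0 0 0 0 0 0 1.8; 0 0 0 0 0 0 1.7; 0 0 0 0 0 0 1.5; 0 0 0 0 0 0 1.5; 0 0 0 0 0 0 1.5",
  "force": 40
}}

```text
time: 6.0
tool_pos: [465.1, -178.6, 180.4]
tcp_rot: [180.0, -0.0, -31.5]
ft_force: [-0.6, 0.6, 1.1]
finger_gap: 17.4
```

```bash
python3 go.py 465 -178.6 180 -31.46
```

```text
t 6.0 pos [ 465.07 -178.63  180.4 ] [ 1.800e+02 -1.000e-02 -3.145e+01] gap 17.4 F [-0.62  0.61  1.11] T [0.03 0.09 0.  ]
row [ 0.     -0.0002  0.0001] [-0.008  0.001  0.04 ]
```

Call:
{"api": "apply_moves", "payload": {
  "targets": "0 0 0 0 0 -0.4 1.5; 0 0 0 0 0 -1.2 1.5; 0 0 0 0 0 -2.0 1.5; 0 0 0 0 0 -2.6 1.5; 0 0 0 0 0 -3.0 1.5"
}}

```text
time: 6.5
tool_pos: [465.3, -178.8, 211.4]
tcp_rot: [-180.0, -0.1, -31.5]
ft_force: [-0.1, -0.3, -2.8]
finger_gap: 17.4
```

```bash
python3 go.py 465 -178.6 272.5 -1.59
```

```text
t 6.5 pos [ 465.33 -178.77  211.39] [-1.800e+02 -6.000e-02 -3.146e+01] gap 17.41 F [-0.14 -0.28 -2.79] T [-0.01  0.02  0.05]
row [ 2.000e-04 -1.100e-03 -5.213e-01] [-3.000e-02  2.000e-03 -6.111e+00]
```

Call:
{"api": "apply_moves", "payload": {
  "targets": "0 0 -0.03 0 0 -0.6 1.5; 0 0 -0.09 0 0 -1.4 1.5; 0 0 -0.16 0 0 -2.2 1.5; 0 0 -0.22 0 0 -2.8 1.5; 0 0 -0.26 0 0 -3.2 1.5"
}}

```text
time: 7.0
tool_pos: [465.1, -178.7, 243.1]
tcp_rot: [180.0, -0.0, -16.3]
ft_force: [-0.1, 0.4, -2.2]
finger_gap: 17.1
```

Call:
{"api": "apply_moves", "payload": {
  "targets": "0 0 -0.04 0 0 -0.5 1.5; 0 0 -0.11 0 0 -1.3 1.5; 0 0 -0.18 0 0 -2.1 1.5; 0 0 -0.24 0 0 -2.7 1.5; 0 0 -0.262 0 0 -3.0 1.5"
}}

```text
time: 7.5
tool_pos: [465.2, -178.7, 273.1]
tcp_rot: [180.0, -0.0, -1.4]
ft_force: [-0.5, 0.5, -1.9]
finger_gap: 17.6
```

Call:
{"api": "apply_moves", "payload": {
  "targets": "0 0 0 0 0 0 1.5; 0 0 0 0 0 0 1.5; 0 0 0 0 0 0 1.5; 0 0 0 0 0 0 1.5; 0 0 0 0 0 0 1.5"
}}

```text
time: 8.0
tool_pos: [464.9, -178.6, 272.0]
tcp_rot: [-180.0, 0.0, -1.6]
ft_force: [0.0, -0.4, -2.2]
finger_gap: 17.4
```

```bash
cat > chk.py <<'E'
from h import *
import sys
k=sys.argv[1]; np.set_printoptions(precision=2,suppress=True)
im={n:snapshot(n) for n in CM}
for n in im: cv2.imwrite(f"pics/{n}{k}.png",im[n][:,:,::-1].copy())
x,f=fit(im,[533,136,295,178],{"scene":(347,152),"top":(268,271)}); print("mate",x,f)
# low bar: scene silhouette, compare outline
for q,nr in (("stand",0),("mate",0),("tube_mouth",0),("bar_mid",0)):
    for n in im: print(q,n,[(d["at"],round(d["confidence"],2)) for d in place_of(n,q)])
s=sense(); p=[s["tool_pos"][0],s["tool_pos"][1],s["tool_pos"][2]+21.1,s["tcp_rot"][2]]
print(p)
out=[]
for n,r,c in(("scene",130,130),("top",220,210)):
    I=cv2.resize(im[n][r:r+170,c:c+(250)],None,fx=3.1,fy=1.7 if 0 else 3.1,interpolation=2)
    for b,col in((x,(0,0,255)),(p,(0,255,0))):
        h=cv2.convexHull(proj(n,box(b)).astype(np.float32)); cv2.polylines(I,[np.int32((h.reshape(-1,2)-[c,r]+.5)*3.1)],True,col,1)
    out.append(I)
cv2.imwrite(f"pics/v{k}.png",cv2.resize(np.vstack(out),(560,760))[:,:,::-1].copy()) if 0 else None
for n,I in zip(im,out): cv2.imwrite(f"pics/v{k}{n}.png",I[:,:,::-1].copy())
E
python3 chk.py 5; python3 go.py 465 -178.6 274.5 -1.59
```

```text
mate [532.91 136.65 296.14 178.46] [-0.29  0.11  0.65 -0.21  0.18 -0.23 -0.1   0.58 -0.27 -0.  ]
stand scene [([278.1, 232.5], 0.96), ([308.1, 157.1], 0.66), ([354.2, 238.7], 0.57)]
stand top [([209.0, 443.2], 0.84), ([298.6, 403.7], 0.64)]
mate scene [([244.6, 343.7], 0.8), ([180.3, 210.4], 0.6)]
mate top [([275.6, 277.4], 0.97)]
tube_mouth scene [([302.5, 221.1], 0.92), ([228.4, 220.9], 0.61), ([256.5, 143.8], 0.58)]
tube_mouth top [([200.1, 461.6], 0.93), ([302.2, 418.8], 0.68)]
bar_mid scene []
bar_mid top [([302.5, 429.2], 0.57)]
[np.float64(465.0121487585764), np.float64(-178.6034908601805), np.float64(293.42315113905426), np.float64(-1.5480234222944582)]
t 8.5 pos [ 465.01 -178.6   272.32] [180.    -0.    -1.55] gap 17.27 F [-0.01 -1.01 -1.66] T [ 0.03 -0.04 -0.03]
row [ 0.     -0.      0.0007] [-0.001 -0.    -0.218]
```

View pics/v5scene.png

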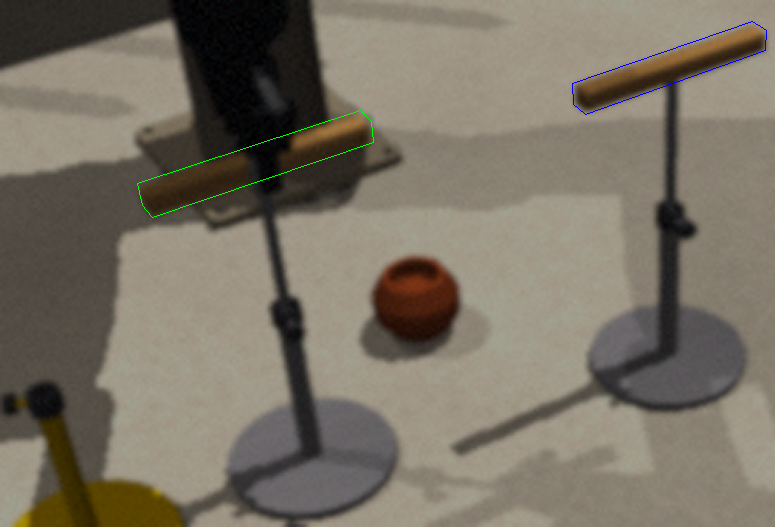

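Call:
{"api": "apply_moves", "payload": {
  "targets": "0 0 0 0 0 -0.1 1.5; 0 0 0 0 0 -0.2 1.5; 0 0 0 0 0 -0.23 1.5; 0 0 0 0 0 -0.23 1.5; 0 0 0 0 0 -0.23 1.5"
}}

```text
time: 9.0
tool_pos: [465.0, -178.6, 274.6]
tcp_rot: [180.0, -0.0, -1.5]
ft_force: [-0.4, -0.4, -1.3]
finger_gap: 17.3
```

```bash
python3 - <<'E'
from h import *
np.set_printoptions(precision=2,suppress=True)
im={n:snapshot(n) for n in CM}
s=sense();tp=s["tool_pos"]; p0=np.array([tp[0],tp[1],tp[2]+21.1,s["tcp_rot"][2]])
mate,_=fit(im,[533,136,295,178],{"scene":(347,152),"top":(268,271)}); print("mate",mate)
hsv=cv2.cvtColor(im["scene"],cv2.COLOR_RGB2HSV)
m=cv2.inRange(hsv,(9,85,22),(25,220,255))
roi=np.zeros_like(m); h=cv2.convexHull(proj("scene",box(p0)).astype(np.float32))
cv2.fillConvexPoly(roi,np.int32(h),255); roi=cv2.dilate(roi,np.ones((9,9)))
m&=roi; m=cv2.morphologyEx(m,cv2.MORPH_OPEN,np.ones((3,3),np.uint8))
k=np.argwhere(m)[:,::-1].astype(np.float32); H=cv2.convexHull(k)
full=np.zeros_like(m); cv2.fillConvexPoly(full,np.int32(H),1)
T=mom(cv2.moments(full,True)); w=np.array([1,1,.5,.5,.5])
f=lambda q:(pmom("scene",[q[0]*.568+p0[0],q[0]*.823+p0[1],q[1],q[2]])-T)*w
r=least_squares(f,[0,p0[2],p0[3]],diff_step=1e-3); print("low: along-bar shift, z, yaw",r.x,r.fun, "pred z",p0[2])
I=im["scene"][130:220,150:270].copy(); J=I.copy(); J[m[130:220,150:270]>0]=(255,0,0)
I=cv2.resize(np.hstack([I,J]),None,fx=3.3,fy=3.3,interpolation=2); cv2.imwrite("pics/v6.png",I[:,:,::-1].copy())
# stands: compare grey discs old vs new
for n,bx in(("top",(240,370,340,450)),("top",(240,240,310,312)),("scene",(255,195,300,265))):
    a,b,c,d=bx
    A=cv2.imread(f"pics/{n}0.png",0)[a:c,b:d].astype(np.float32);B=cv2.cvtColor(im[n],cv2.COLOR_RGB2GRAY)[a:c,b:d].astype(np.float32)
    print(n,bx,cv2.phaseCorrelate(A,B,cv2.createHanningWindow((d-b,c-a),cv2.CV_32F)))
print(s["time"],tp,s["tcp_rot"],s["ft_force"],s["finger_gap"])
E
```

```text
mate [532.85 136.74 296.27 178.64]
low: along-bar shift, z, yaw [  0.   295.72   1.63] [-0.51  0.11  0.43 -0.55  0.25] pred z 295.6425151054966
top (240, 370, 340, 450) ((0.6013538171369888, -0.7142706551916973), 0.23030421924591066)
top (240, 240, 310, 312) ((0.013797500794510142, 0.1427097671905102), 0.8880782896353875)
scene (255, 195, 300, 265) ((0.0597960246892697, 0.5426113501492118), 0.8693002783221963)
9.1 [ 464.99 -178.59  274.54] [-180.      0.     -1.55] [ 0.54 -0.54 -1.96] 17.071237563084868
```

View pics/v6.png

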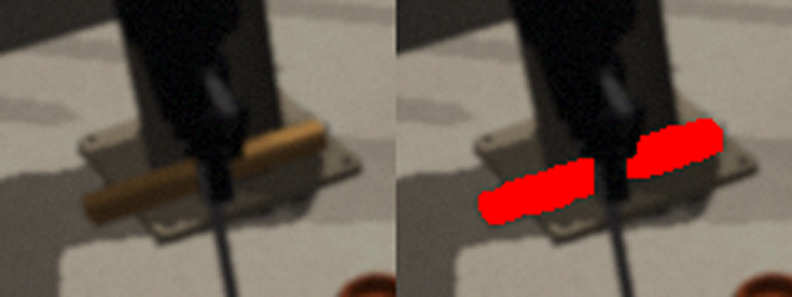

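```bash
python3 - <<'E'
from h import *
im={n:snapshot(n) for n in CM}
s=sense();tp=s["tool_pos"]
def ang(n,p):
    a=proj(n,np.array(p[:3])+R.from_euler("z",p[3],degrees=True).apply([[0,-70,0],[0,70,0]])); d=a[1]-a[0]; return np.degrees(np.arctan2(d[1],d[0]))%180
for n,s0 in(("scene",85),("top",60)):
    hsv=cv2.cvtColor(im[n],cv2.COLOR_RGB2HSV)
    for nm,p in(("low",[tp[0],tp[1],295.7,-1.5]),("mate",[532.8,136.7,296.2,-1.5])):
        m=cv2.inRange(hsv,(9,s0,22),(25,220,255)); roi=np.zeros_like(m)
        cv2.fillConvexPoly(roi,np.int32(cv2.convexHull(proj(n,box(p)).astype(np.float32))),255); m&=cv2.dilate(roi,np.ones((9,9)))
        m=cv2.morphologyEx(m,cv2.MORPH_OPEN,np.ones((3,3),np.uint8)); k=np.argwhere(m)[:,::-1].astype(np.float32)
        if n=="top" and nm=="low":
            print("top low cols",k[:,0].min(),k[:,0].max(),len(k))
        v=cv2.fitLine(k,cv2.DIST_HUBER,0,.01,.01).ravel(); print(n,nm,"seen",round(np.degrees(np.arctan2(v[1],v[0]))%180,2),"pred at yaw -3,-1.5,0,1.5",[round(ang(n,p[:3]+[y]),2) for y in(-3,-1.5,0,1.5)])
c=im["top"][230:380,360:510]; cv2.imwrite("pics/v7.png",cv2.resize(c,None,fx=4,fy=4,interpolation=2)[:,:,::-1].copy())
E
```

```text
scene low seen 162.02 pred at yaw -3,-1.5,0,1.5 [np.float64(162.42), np.float64(161.58), np.float64(160.73), np.float64(159.87)]
scene mate seen 161.54 pred at yaw -3,-1.5,0,1.5 [np.float64(161.81), np.float64(160.82), np.float64(159.81), np.float64(158.77)]
top low cols 389.0 427.0 352
top low seen 0.07 pred at yaw -3,-1.5,0,1.5 [np.float64(1.74), np.float64(0.22), np.float64(178.7), np.float64(177.18)]
top mate seen 1.45 pred at yaw -3,-1.5,0,1.5 [np.float64(1.78), np.float64(0.28), np.float64(178.78), np.float64(177.28)]
```

View pics/v7.png

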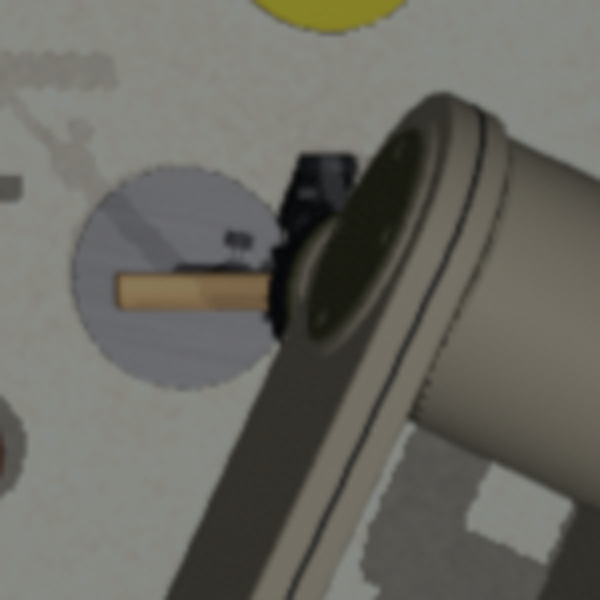

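```bash
python3 -c "
from bench import *
print(hand_in()); s=sense(); print(s['time'],s['tool_pos'],s['finger_gap'])"
```

```text
the job is handed in; nothing more can be done
None
the job is handed in; nothing more can be done
```

I gripped the lower stand's T-bar at its bar centre with 40 N. I drew it straight up by about 94 mm, turned it about 30° while lifting, and handed the job in still gripping it there.

**Height:** the bars measured 295.7 mm (lower) and 296.3 mm (taller) in the camera frame, so they are level to within about 0.6 mm. About 62 mm of rod is still in the tube.

**Parallel:** the gripper is at a yaw of −1.55°, against −1.4° to −1.6° for the taller bar from the two-camera fits. Two checks disagreed:
- Line fits put the taller bar nearer −2.6°, so the two bars could be up to about 1° out of parallel.
- One single-camera fit of the partly hidden lower bar gave +1.6°. I discounted it because the line fits in both cameras disagreed with it.

**Feet and surroundings:** the taller stand measured as unmoved, to a fraction of a pixel. The lower foot's disc centre was within about 1 pixel of its starting place, though shadow changes made that check weak in the top view. I did not measure the book, jar, tealight holder, dish or yellow look-alikes again, but the arm's path kept clear of them.

**Forces and time:** the readings I took were all under 3 N at the wrist, and the job took about 9 s.

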